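# Load two cassettes into their latching docks

## Robot

A 6-joint arm with a two-finger parallel gripper is mounted at the origin on a cart in front of the work surface, level with it; the furniture and walls round the work are solid. World frame = base frame: x ahead of the robot, y to its left, z up, the work surface at z = 0. Lengths are in m, angles in rad, forces in N, time in s.
With the tool pointing down it reaches from about 0.4 to 0.925 m from the base axis. Payload 12.5 kg.
Tool frame: the origin (TCP) lies between the finger pads; the fingertips stand 8 mm ahead of it and the grasp point (between the pads) lies 11 mm behind it; z points along the fingers, y is the line along which they close (so a half turn about z gives the same grasp; the last joint's range is limited). The gripper opens to 95 mm and grips with 3 to 60 N. Pads are 20 mm wide; open, the fingers measure 119 mm over their backs; the gripper's body (75 mm by 180 mm) begins 59 mm behind the grasp point.
Start: joints at [-1.264, 0.491, 1.559, -0, 1.092, -0.106], TCP at [0.251, -0.573, 0.223] pointing down, gripper open.
Joint ranges: [-3.1, 3.1], [-0.84, 2.19], [0.05, 2.79], [-1.13, 4.28], [0.06, 2.93], [-2.69, 2.69]. Speed limits (rad/s): [2.22, 2.22, 2.79, 3.14, 3.14, 3.14].

## Interface

Orientations are given as a unit quaternion [w, x, y, z].
In Python, from station import get_state, get_image, job, finder gives the robot as it stands.
- The arm moves only by the shell command python3 -m jog 'ROWS' [FORCE]. ROWS is JSON, a list of rows, each an object of numbers: "dx", "dy", "dz": the shift along the tool's x, y, z in m; "wx", "wy", "wz": the turn, a rotation vector about the tool's x, y, z in rad; "grip": the closure, from 0 (fully open) to 1 (shut). A call has 1 to 8 rows; each row is the pose to reach, as a shift and turn from the pose commanded when the call began, along the tool's axes at that moment; what a row does not reach only later rows make up. A row lasts 1/12 s, in which the tool goes at most 41.7 mm and 7.16 degrees, less where a joint would pass 70% of its speed; a pose out of reach is approached as far as the arm can. A call with a gripper value outside its range is refused whole. The fingers move at their own pace and stop on an object; FORCE is the grip in N (left out, the last holds). Time passes only in rows, so rows that repeat a pose let the fingers close. It gives the time, the measured TCP pose, the force, the opening and the grip force at its end, in the units of the state.
- get_state(): the state, without advancing time (a new reading comes with each control period).
- get_image(name): name is "scene" or "side" or "wrist"; returns a dict with "image" (400x640x3 uint8, red, green, blue), "K" (3x3 intrinsics, pixels), "R" (3x3) and "t" (3): a world point X has camera coordinates R X + t; the wrist camera has in their place "T_tool_cam" (4x4, takes a point from camera to tool coordinates, whose origin is the TCP and whose axes are the flange's). Camera axes: x right, y down, z forward; pixel columns grow to the right and rows downward; lengths in m; the calibration is good to about 2 mm. A picture is of the moment at which its call begins: read the wrist's pose just before it. There is no depth.
- job.close_job(): hands the job in; it is judged then, once.
Trained networks look in the newest picture that a camera, given by its name, has taken for a name from the list of things; names that differ only in an ending like _2 or _b are one class to them, and where a whole thing is asked for, a point or a joint stands for the part that bears it (a point fixed in the world has none). Each returns a list of dicts, best first, with "p" (0 to 1); they miss things now and then, are a little off and sometimes report something else, mostly with a low value. They report only what shows in the picture. A call takes as long as a camera call.
- finder.masks_of(camera, thing): "region" (400x640 bool, what is visible of it) and "box" ([left, top, right, bottom] in pixels, round what is visible of it).
The state is a dict: "time": time; "joint_pos": joint angles; "dq": joint speeds; "tau": joint torques, N m; "position": TCP position; "tcp_rot": TCP orientation; "contact_force": force on the tool from outside, world axes, zero at the start; "ft_torque": the same for the moment, N m; "grip_width": finger opening in m; "grasp_force": force on a finger pad.
Only numpy, scipy, OpenCV 4.12 (cv2) and the standard library are available. Lean on these libraries where they do the work, as an engineer would, in place of code of your own. Each camera call takes 0.05 s, during which the arm holds its last target. There are 200 camera calls.

## Task

Load the two white sample cassettes into the two grey metal docks, the wide cassette into the wide dock and the narrow one into the narrow dock. Slide each one in from the dock's open mouth, pressing down the spring catch on the way, until it is fully home and the catch has snapped up behind it, then let go. Keep the cassettes upright and do not disturb the bottles and the tape roll.

Things in the scene. Friction and masses are not known exactly. Their poses are not given: they have to be found in the camera images.
- wide_handle (a point): Centre of the grey grip wall of the wider white cassette (loose, 0.2 kg, upright on the worktop), 58 mm above its underside, mid length and width. Sizes in mm: flange 110 long (x) x 76 wide (y) x 8 thick; on it a body 56 wide, top 36 above the underside; across its middle the grip wall, 14 thick (x), 50 wide (y), from 36 to 80 above the underside. z up; same either way round.
- narrow_handle (a point): Centre of the grey grip wall of the narrower white cassette (loose, 0.2 kg, upright on the worktop), 58 mm above its underside, mid length and width. Sizes in mm: flange 110 long (x) x 54 wide (y) x 8 thick; on it a body 34 wide, top 36 above the underside; across its middle the grip wall, 14 thick (x), 32 wide (y), from 36 to 80 above the underside. z up; same either way round.
- wide_dock: Grey metal dock fixed on the worktop, the wider of two, for the wide cassette: 80 mm wide inside, 96 outside. Origin: centre of its underside. Base plate 170 long (x -85 to 85), its top, the dock floor, 6 above the worktop. +x: the way a cassette slides in, roughly away from the robot; open mouth at -x. End stop 26 high, face at x=75.
- narrow_dock: Grey metal dock fixed on the worktop, the narrower of two, for the narrow cassette: 58 mm wide inside, 74 outside. Origin: centre of its underside. Base plate 170 long (x -85 to 85), its top, the dock floor, 6 above the worktop. +x: the way a cassette slides in, roughly away from the robot; open mouth at -x. End stop 26 high, face at x=75.
- wide_home (a point): Where the centre of the wide cassette's grip wall is when fully home against the end stop: dock x=20 mm, y=0, 64 mm above the worktop (it may sit up to 2.5 mm short in x, 2 mm aside). Axes as the dock.
- narrow_home (a point): Where the centre of the narrow cassette's grip wall is when fully home against the end stop: dock x=20 mm, y=0, 64 mm above the worktop (it may sit up to 2.5 mm short in x, 2 mm aside). Axes as the dock.
- wide_mouth (a point): Dock floor at the start of the side rails: dock x=-35 mm, y=0. From here to the end stop lips 7 wide reach in over the flange, their underside 10.5 above the floor (2.5 over a flange), so a cassette cannot be lowered in from above. Lips turn up at this end. In front, guides 12.5 high flare outward by 8 as far as x=-60. Axes as the dock.
- narrow_mouth (a point): Dock floor at the start of the side rails: dock x=-35 mm, y=0. From here to the end stop lips 7 wide reach in over the flange, their underside 10.5 above the floor (2.5 over a flange), so a cassette cannot be lowered in from above. Lips turn up at this end. In front, guides 12.5 high flare outward by 8 as far as x=-60. Axes as the dock.
- wide_catch (a joint): Spring catch (steel wedge, 24 mm wide) in the wide dock's mouth: 0 up, grows pressed down (m, at most 0.010). Ramp rises from the floor at dock x=-65 to 7 mm at x=-44; square back at x=-37.5. 1.5 N starts it, 5 N presses it level with the floor (0.007). A cassette slid over the ramp presses it down; it springs up behind once the cassette's tail is past.
- narrow_catch (a joint): Spring catch (steel wedge, 24 mm wide) in the narrow dock's mouth: 0 up, grows pressed down (m, at most 0.010). Ramp rises from the floor at dock x=-65 to 7 mm at x=-44; square back at x=-37.5. 1.5 N starts it, 5 N presses it level with the floor (0.007). A cassette slid over the ramp presses it down; it springs up behind once the cassette's tail is past.
- wide_catch_top (a point): Top back edge of the wide dock's catch, on the dock's centre line, at dock x=-37.5, 7 mm above the dock floor (13 mm above the worktop) when up.
- narrow_catch_top (a point): Top back edge of the narrow dock's catch, on the dock's centre line, at dock x=-37.5, 7 mm above the dock floor (13 mm above the worktop) when up.
- ethanol_bottle: Bystander: clear bottle with a blue cap, 56 mm across, 104 mm high, beyond the docks. Origin under its centre.
- reagent_bottle_2: Bystander: small white bottle, 31 mm across, 66 mm high, beyond the cassettes and docks, right of the middle. Origin under its centre.
- tape_roll: Bystander: roll of masking tape lying flat, 90 mm across, 19 mm high, at the left front. Origin under its centre.

How it is judged:
On the way, in this order (a step that is already met when the one before it is completed fails the run):
1. one of the spring catches is pressed down (value of joint any of wide_catch, narrow_catch above 0.004 m), for 0.1 s.
2. one cassette is home in its own dock with the catch up behind it (((x of wide_handle in the frame of wide_dock between 0.0155 and 0.0245 m and y of wide_handle in the frame of wide_dock between -0.005 and 0.005 m and z of wide_handle in the frame of wide_dock below 0.069 m and angle between wide_handle's own z axis and vertical below 0.06 rad and value of joint wide_catch below 0.002 m) or (x of narrow_handle in the frame of narrow_dock between 0.0155 and 0.0245 m and y of narrow_handle in the frame of narrow_dock between -0.005 and 0.005 m and z of narrow_handle in the frame of narrow_dock below 0.069 m and angle between narrow_handle's own z axis and vertical below 0.06 rad and value of joint narrow_catch below 0.002 m))), for 0.2 s.
At the end, for the whole second after the job is handed in: Each cassette lies flat under the lips of its own dock (wide in wide, narrow in narrow), its centre within 4.5 mm of the home position along the dock and 5 mm across, on the dock's floor, tilted less than 0.06 rad, and each catch is up again (pressed less than 2 mm) behind its cassette (x of wide_handle in the frame of wide_dock between 0.0155 and 0.0245 m and y of wide_handle in the frame of wide_dock between -0.005 and 0.005 m and z of wide_handle in the frame of wide_dock below 0.069 m and angle between each of wide_handle, narrow_handle's own z axis and vertical below 0.06 rad and value of joint each of wide_catch, narrow_catch below 0.002 m and x of narrow_handle in the frame of narrow_dock between 0.0155 and 0.0245 m and y of narrow_handle in the frame of narrow_dock between -0.005 and 0.005 m and z of narrow_handle in the frame of narrow_dock below 0.069 m); the robot touches nothing.
It fails at once if a cassette is tipped by more than about 30 degrees (angle between any of wide_handle, narrow_handle's own z axis and vertical above 0.55 rad).
It fails at once if a bottle or the tape roll is shifted by more than 3 cm (distance of any of ethanol_bottle, reagent_bottle_2, tape_roll from where it was at the start of the episode above 0.03 m).
It also fails if it takes over 72 s, if anything falls off the work surface, if the arm or the gripper's body presses on something with over 40 N, if the wrist force passes 120 N, or if a joint passes its speed limit or range.

## Working session

There is one attempt and no reset: what is moved stays moved. The work goes in short steps, Python scripts to look and compute and a shell command to move; the robot and the scene stay as the last step left them, time stands still between calls to the robot, and variables do not carry over. Pictures are saved under pics/ and viewed, at most 10 in all, crops included, and the job is handed in when it is done.

```bash
ls; mkdir -p pics
python3 - <<'E'
from station import get_state,get_image,finder
import cv2,numpy as np
s=get_state();print(s['time'],s['position'],s['tcp_rot'])
ims=[]
for n in['scene','side']:
    d=get_image(n);print(n,d['K'].tolist(),d['R'].tolist(),d['t'].tolist())
    cv2.imwrite(f'pics/{n}0.png',cv2.cvtColor(d['image'],cv2.COLOR_RGB2BGR))
    for t in['wide_handle','narrow_handle','wide_dock','narrow_dock','tape_roll','reagent_bottle_2','ethanol_bottle']:
        print(n,t,[(round(m['p'],2),[int(v) for v in m['box']]) for m in finder.masks_of(n,t)][:3])
E
```

```text
pics
0.0 [ 0.25070305 -0.57226068  0.22207043] [-5.51657072e-04  9.78774560e-01  2.04939144e-01 -5.92533068e-05]
scene [[433.7834460105591, 0.0, 324.13901754732973], [0.0, 433.7834460105591, 200.72584366542333], [0.0, 0.0, 1.0]] [[-0.4751084339588261, -0.8799268500607282, 0.0008452948577213619], [-0.46291417469001905, 0.24912907107983237, -0.8506733643496535], [0.7483197464000603, -0.4045533889180815, -0.5256939343978064]] [0.342034990751962, 0.31920438791436895, 0.8715667092050219]
scene wide_handle []
scene narrow_handle []
scene wide_dock [(0.91, [316, 185, 367, 221])]
scene narrow_dock [(0.72, [285, 197, 325, 239]), (0.38, [304, 223, 316, 232])]
scene tape_roll [(0.66, [245, 278, 283, 312])]
scene reagent_bottle_2 [(0.54, [348, 163, 362, 182])]
scene ethanol_bottle [(0.74, [278, 164, 290, 195]), (0.69, [286, 196, 327, 236])]
side [[513.1477932536314, 0.0, 325.2624855105027], [0.0, 513.1477932536314, 188.263375647025], [0.0, 0.0, 1.0]] [[0.7804856332789617, -0.6251733645743905, 0.0006636805515085263], [-0.3359976421928758, -0.4203645449672031, -0.842851845685435], [0.5272075119779369, 0.6576107614396621, -0.5381452645455325]] [-0.404594297926307, 0.27056767853981406, 1.3168920327042222]
side wide_handle [(0.64, [335, 235, 376, 280]), (0.33, [328, 197, 364, 221])]
side narrow_handle [(0.56, [371, 232, 388, 245]), (0.33, [302, 183, 341, 205])]
side wide_dock [(0.74, [326, 199, 364, 224])]
side narrow_dock [(0.72, [301, 182, 340, 205])]
side tape_roll []
side reagent_bottle_2 []
side ethanol_bottle []
```

View pics/scene0.png

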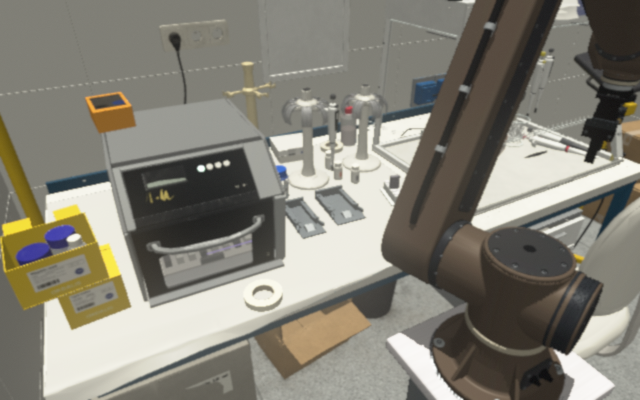

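View pics/side0.png

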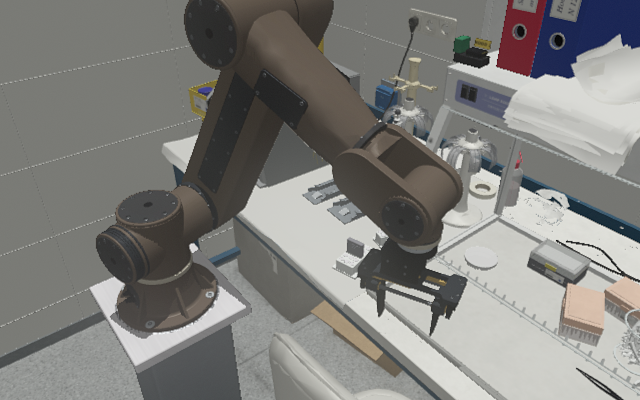

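Scene: wide dock near (341,204), narrow dock near (304,215), tape (263,294). In the side view, one cassette shows at (350,257) and the other is half hidden at (380,238).

```bash
cat > h.py <<'E'
from station import get_state,get_image,finder
import cv2,numpy as np
from scipy.spatial.transform import Rotation as Ro
def rot(q): return Ro.from_quat([q[1],q[2],q[3],q[0]]).as_matrix()
def cam(n):
    s=get_state(); d=get_image(n)
    if n=='wrist':
        T=np.eye(4);T[:3,:3]=rot(s['tcp_rot']);T[:3,3]=s['position']
        W=np.linalg.inv(T@np.array(d['T_tool_cam'])); d['R']=W[:3,:3];d['t']=W[:3,3]
    d['R']=np.array(d['R']);d['t']=np.array(d['t']);d['K']=np.array(d['K'])
    return d
def back(d,uv,z):
    r=d['R'].T@np.linalg.solve(d['K'],[uv[0],uv[1],1.]);c=-d['R'].T@d['t']
    return c+r*(z-c[2])/r[2]
def proj(d,X):
    p=(np.atleast_2d(X)@d['R'].T+d['t'])@d['K'].T
    return p[:,:2]/p[:,2:]
def save(d,n): cv2.imwrite(n,cv2.cvtColor(d['image'],cv2.COLOR_RGB2BGR))
def totool(target,yaw_y=None):
    """world target TCP position -> tool shift; yaw_y: wanted world direction angle of tool y (mod pi)"""
    s=get_state();R=rot(s['tcp_rot']);d=R.T@(np.array(target)-s['position']);w=None
    if yaw_y is not None:
        a=np.arctan2(R[1,1],R[0,1]); e=(yaw_y-a+np.pi/2)%np.pi-np.pi/2; w=-e
    return d.round(4),w
E
python3 - <<'E'
from h import *
d=cam('scene')
for n,uv,z in[('wide_dock',(341,204),.01),('narrow_dock',(304,217),.01),('tape',(263,295),.01),('reag',(355,182),0),('eth',(283,195),0)]:print(n,back(d,uv,z).round(3))
d=cam('side')
for n,uv,z in[('wide_dock',(345,212),.01),('narrow_dock',(320,194),.01),('c1',(350,262),.02),('c2',(382,240),.06)]:print(n,back(d,uv,z).round(3))
s=get_state();print(rot(s['tcp_rot']).round(3),get_image('wrist')['T_tool_cam'])
print(totool([.5,-.2,.4]))
E
```

```text
wide_dock [ 0.64  -0.017  0.01 ]
narrow_dock [0.63  0.117 0.01 ]
tape [0.382 0.345 0.01 ]
reag [ 0.754 -0.139  0.   ]
eth [0.791 0.114 0.   ]
wide_dock [ 0.583 -0.019  0.01 ]
narrow_dock [0.585 0.111 0.01 ]
c1 [ 0.431 -0.216  0.02 ]
c2 [ 0.528 -0.237  0.06 ]
[[ 0.916  0.401  0.   ]
 [ 0.401 -0.916 -0.   ]
 [ 0.     0.    -1.   ]] [[ 5.34654939e-04 -9.71177291e-01 -2.38357682e-01  6.75588834e-02]
 [ 9.99999844e-01  5.57125439e-04 -2.69037633e-05 -1.56731101e-03]
 [ 1.58923452e-04 -2.38357630e-01  9.71177437e-01 -1.62247658e-01]
 [ 0.00000000e+00  0.00000000e+00  0.00000000e+00  1.00000000e+00]]
(array([ 0.3777, -0.2412, -0.1773]), None)
```

```bash
python3 -c "
from h import *
print(totool([.46,-.12,.40],-np.pi/2))"
python3 -m jog '[{"dx":0.02,"dy":-0.015,"dz":-0.022},{"dx":0.047,"dy":-0.036,"dz":-0.022,"wz":0.08},{"dx":0.08,"dy":-0.06,"dz":-0.03,"wz":0.16},{"dx":0.113,"dy":-0.085,"dz":-0.05,"wz":0.24},{"dx":0.145,"dy":-0.11,"dz":-0.07,"wz":0.32},{"dx":0.175,"dy":-0.132,"dz":-0.09,"wz":0.4},{"dx":0.205,"dy":-0.155,"dz":-0.1,"wz":0.41},{"dx":0.235,"dy":-0.18,"dz":-0.11,"wz":0.413}]'
python3 -c "
from h import *
print(totool([.46,-.12,.40],-np.pi/2))"
```

```text
(array([ 0.3732, -0.3305, -0.1773]), np.float64(0.41282656835226694))
(array([ 0.3732, -0.3305, -0.1773]), np.float64(0.41282656835226694))validation failed for argument at $[0]...
```

```bash
python3 -m jog '[{"dx":0.02,"dy":-0.015,"dz":-0.022,"wx":0,"wy":0,"wz":0,"grip":0},{"dx":0.08,"dy":-0.06,"dz":-0.03,"wx":0,"wy":0,"wz":0.16,"grip":0},{"dx":0.145,"dy":-0.11,"dz":-0.07,"wx":0,"wy":0,"wz":0.32,"grip":0},{"dx":0.235,"dy":-0.18,"dz":-0.11,"wx":0,"wy":0,"wz":0.413,"grip":0},{"dx":0.235,"dy":-0.18,"dz":-0.11,"wx":0,"wy":0,"wz":0.413,"grip":0},{"dx":0.3,"dy":-0.25,"dz":-0.15,"wx":0,"wy":0,"wz":0.413,"grip":0},{"dx":0.3,"dy":-0.25,"dz":-0.15,"wx":0,"wy":0,"wz":0.413,"grip":0},{"dx":0.3732,"dy":-0.33,"dz":-0.177,"wx":0,"wy":0,"wz":0.413,"grip":0}]'
python3 -c "
from h import *
print(totool([.46,-.12,.40],-np.pi/2))"
```

```text
time: 1.62
position: [0.3872, -0.3027, 0.3363]
tcp_rot: [0.0, 1.0, -0.0, 0.0]
contact_force: [0.6, -0.5, 0.3]
grip_width: 0.0954
grasp_force: 0.0
(array([ 0.0728, -0.1826, -0.0638]), np.float64(-0.0004496987720208345))
```

```bash
python3 -m jog '[{"dx":0.073,"dy":-0.183,"dz":-0.064,"wx":0,"wy":0,"wz":0,"grip":0},{"dx":0.073,"dy":-0.183,"dz":-0.064,"wx":0,"wy":0,"wz":0,"grip":0},{"dx":0.073,"dy":-0.183,"dz":-0.064,"wx":0,"wy":0,"wz":0,"grip":0},{"dx":0.073,"dy":-0.183,"dz":-0.064,"wx":0,"wy":0,"wz":0,"grip":0},{"dx":0.073,"dy":-0.183,"dz":-0.064,"wx":0,"wy":0,"wz":0,"grip":0},{"dx":0.073,"dy":-0.183,"dz":-0.064,"wx":0,"wy":0,"wz":0,"grip":0},{"dx":0.073,"dy":-0.183,"dz":-0.064,"wx":0,"wy":0,"wz":0,"grip":0}]'
python3 - <<'E'
from h import *
d=cam('wrist');save(d,'pics/w1.png');print(d['K'][0,0])
for t in['wide_handle','narrow_handle','wide_dock','narrow_dock']:
    for m in finder.masks_of('wrist',t)[:2]:
        r=m['region'].astype(np.uint8);rc=cv2.minAreaRect(cv2.findNonZero(r))
        print(t,round(m['p'],2),[int(v) for v in m['box']],[back(d,p,.0).round(3)[:2].tolist() for p in cv2.boxPoints(rc)])
E
```

```text
time: 2.2
position: [0.4602, -0.1197, 0.3998]
tcp_rot: [0.0, 1.0, 0.002, 0.001]
contact_force: [0.6, 0.8, -0.2]
grip_width: 0.0951
grasp_force: 0.0
292.07801096672654
wide_handle 0.84 [341, 130, 398, 200] [[0.501, -0.154], [0.516, -0.229], [0.404, -0.258], [0.387, -0.179]]
narrow_handle 0.93 [345, 36, 393, 114] [[0.566, -0.152], [0.68, -0.182], [0.667, -0.236], [0.552, -0.208]]
wide_dock 0.6 [228, 4, 294, 114] [[0.552, 0.059], [0.735, 0.044], [0.734, -0.062], [0.551, -0.055]]
narrow_dock 0.96 [157, 2, 216, 119] [[0.725, 0.172], [0.73, 0.083], [0.543, 0.088], [0.537, 0.184]]
```

View pics/w1.png

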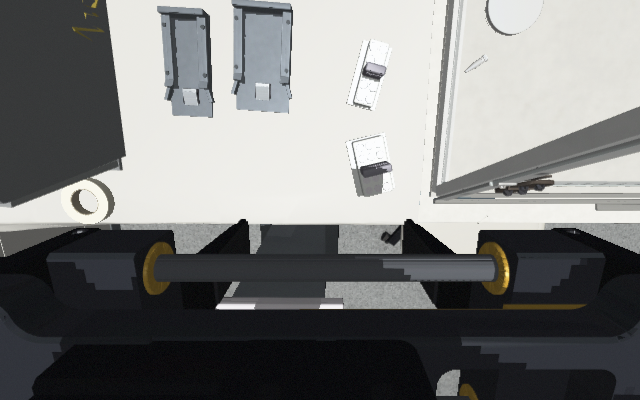

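The wrist view shows both docks (narrow at (190,62), wide at (263,58)) and both cassettes (narrow at (370,75), wide at (370,165)). I'll take a closer look at the docks.

```bash
python3 -m jog '[{"dx":0.06,"dy":-0.18,"dz":0.15,"wx":0,"wy":0,"wz":0,"grip":0},{"dx":0.06,"dy":-0.18,"dz":0.15,"wx":0,"wy":0,"wz":0,"grip":0},{"dx":0.06,"dy":-0.18,"dz":0.15,"wx":0,"wy":0,"wz":0,"grip":0},{"dx":0.06,"dy":-0.18,"dz":0.15,"wx":0,"wy":0,"wz":0,"grip":0},{"dx":0.06,"dy":-0.18,"dz":0.15,"wx":0,"wy":0,"wz":0,"grip":0},{"dx":0.06,"dy":-0.18,"dz":0.15,"wx":0,"wy":0,"wz":0,"grip":0},{"dx":0.06,"dy":-0.18,"dz":0.15,"wx":0,"wy":0,"wz":0,"grip":0},{"dx":0.06,"dy":-0.18,"dz":0.15,"wx":0,"wy":0,"wz":0,"grip":0}]'
python3 - <<'E'
from h import *
import pickle
d=cam('wrist');pickle.dump(d,open('docks.pkl','wb'))
c=d['image'][0:215,180:460]
print(get_state()['joint_pos'].round(2))
for t in['wide_dock','narrow_dock']:
    for m in finder.masks_of('wrist',t)[:1]:print(t,m['p'],m['box'])
cv2.imwrite('pics/w2.png',cv2.cvtColor(cv2.resize(c,None,fx=2.7,fy=2.7,interpolation=cv2.INTER_CUBIC),cv2.COLOR_RGB2BGR))
E
```

```text
time: 3.12
position: [0.5196, 0.0586, 0.2478]
tcp_rot: [0.0, 1.0, 0.0, -0.001]
contact_force: [-0.4, -0.7, 0.5]
grip_width: 0.0951
grasp_force: 0.0
[-0.02  0.32  1.77 -0.    1.05  1.56]
wide_dock 0.93 [335.0, 3.5, 432.8, 153.7]
narrow_dock 0.81 [243.4, 7.1, 307.9, 159.3]
```

View pics/w2.png

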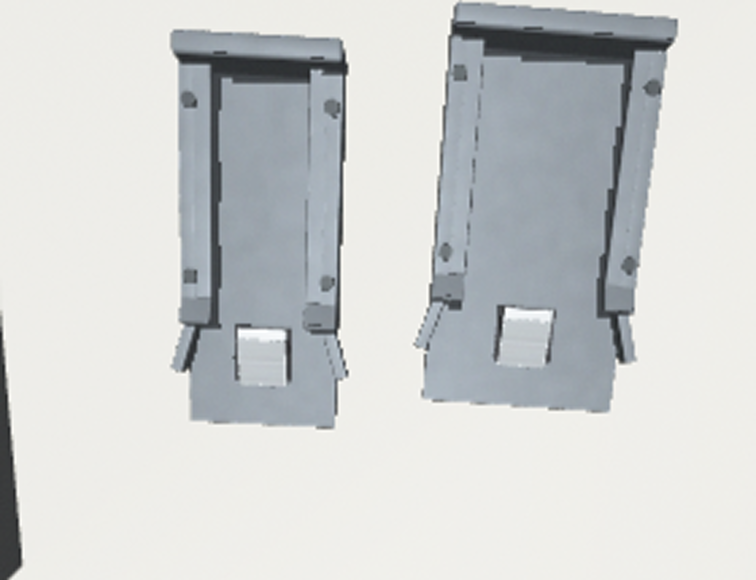

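The enlarged crop shows both docks clearly: front corners, catches and end stops. I'll fit their poses to these points.

```bash
cat > fit.py <<'E'
from h import *
import pickle
from scipy.optimize import least_squares
d=pickle.load(open('docks.pkl','rb'))
def fit(w,P,x0):
    M=np.array([(-85,w,6),(-85,-w,6),(-37.5,12,13),(-37.5,-12,13),(-65,12,6),(-65,-12,6),(85,w,26),(85,-w,26)])/1e3
    P=np.array(P)/2.7+[180,0]
    def W(q): 
        c,s=np.cos(q[2]),np.sin(q[2]);return M@np.array([[c,-s,0],[s,c,0],[0,0,1]]).T+[q[0],q[1],0]
    r=least_squares(lambda q:(proj(d,W(q))-P).ravel(),x0,loss='soft_l1')
    print(r.x.round(4),'deg',np.degrees(r.x[2]).round(2));print((proj(d,W(r.x))-P).round(1).tolist());return r.x
n=fit(37,[(190,418),(334,427),(238,327),(290,331),(236,384),(288,386),(173,32),(343,41)],[.63,.12,0])
w=fit(48,[(423,397),(609,410),(502,306),(553,310),(498,362),(548,367),(458,3),(677,19)],[.64,-.01,0])
np.save('dk.npy',[n,w])
E
python3 fit.py
```

```text
[ 0.6284  0.123  -0.0471] deg -2.7
[[0.1, 1.0], [0.5, 0.3], [-0.5, -0.0], [-1.5, -0.6], [1.2, -0.2], [-0.4, -0.1], [0.1, -0.1], [0.3, -0.0]]
[ 0.6383 -0.0082 -0.0712] deg -4.08
[[-0.2, 0.3], [0.6, 0.6], [1.1, -0.3], [0.5, -0.4], [-0.3, 0.3], [-1.2, -0.3], [-0.7, -0.4], [0.2, 0.4]]
```

```bash
python3 -m jog '[{"dx":0.01,"dy":0.26,"dz":0.0,"wx":0,"wy":0,"wz":-0.9,"grip":0},{"dx":0.01,"dy":0.26,"dz":0.0,"wx":0,"wy":0,"wz":-0.9,"grip":0},{"dx":0.01,"dy":0.26,"dz":0.0,"wx":0,"wy":0,"wz":-0.9,"grip":0},{"dx":0.01,"dy":0.26,"dz":0.0,"wx":0,"wy":0,"wz":-0.9,"grip":0},{"dx":0.01,"dy":0.26,"dz":0.0,"wx":0,"wy":0,"wz":-0.9,"grip":0},{"dx":0.01,"dy":0.26,"dz":0.0,"wx":0,"wy":0,"wz":-0.9,"grip":0},{"dx":0.01,"dy":0.26,"dz":0.0,"wx":0,"wy":0,"wz":-0.9,"grip":0},{"dx":0.01,"dy":0.26,"dz":0.0,"wx":0,"wy":0,"wz":-0.9,"grip":0}]'
python3 -m jog '[{"dx":0,"dy":0,"dz":0.0,"wx":0,"wy":0,"wz":-0.67,"grip":0},{"dx":0,"dy":0,"dz":0.0,"wx":0,"wy":0,"wz":-0.67,"grip":0},{"dx":0,"dy":0,"dz":0.0,"wx":0,"wy":0,"wz":-0.67,"grip":0},{"dx":0,"dy":0,"dz":0.0,"wx":0,"wy":0,"wz":-0.67,"grip":0},{"dx":0,"dy":0,"dz":0.0,"wx":0,"wy":0,"wz":-0.67,"grip":0},{"dx":0,"dy":0,"dz":0.0,"wx":0,"wy":0,"wz":-0.67,"grip":0},{"dx":0,"dy":0,"dz":0.0,"wx":0,"wy":0,"wz":-0.67,"grip":0}]'
python3 - <<'E'
from h import *
import pickle
d=cam('wrist');pickle.dump(d,open('cas.pkl','wb'))
print(get_state()['joint_pos'].round(2),rot(get_state()['tcp_rot']).round(3).tolist())
bs=[]
for t in['wide_handle','narrow_handle']:
    for m in finder.masks_of('wrist',t)[:1]:print(t,m['p'],m['box']);bs.append(m['box'])
bs=np.array(bs);a=np.maximum(bs[:,:2].min(0)-10,0).astype(int);b=(bs[:,2:].max(0)+10).astype(int)
c=d['image'][a[1]:b[1],a[0]:b[0]];f=min(790/c.shape[1],590/c.shape[0]);print(a,f)
cv2.imwrite('pics/w3.png',cv2.cvtColor(cv2.resize(c,None,fx=f,fy=f,interpolation=cv2.INTER_CUBIC),cv2.COLOR_RGB2BGR))
E
```

```text
time: 3.93
position: [0.5291, -0.2078, 0.2501]
tcp_rot: [0.001, 0.9, 0.435, 0.0]
contact_force: [0.2, 0.8, 0.8]
grip_width: 0.095
grasp_force: 0.0
time: 4.52
position: [0.5292, -0.2026, 0.2503]
tcp_rot: [0.001, 0.707, 0.707, 0.0]
contact_force: [0.2, -0.4, -0.4]
grip_width: 0.095
grasp_force: 0.0
[-0.48  0.38  1.67 -0.    1.09 -0.48] [[0.004, 1.0, 0.001], [1.0, -0.004, -0.001], [-0.001, 0.001, -1.0]]
wide_handle 0.75 [225.2, 141.5, 318.9, 211.6]
narrow_handle 0.79 [343.6, 138.0, 432.7, 199.3]
[215 128] 3.4801762114537445
```

View pics/w3.png

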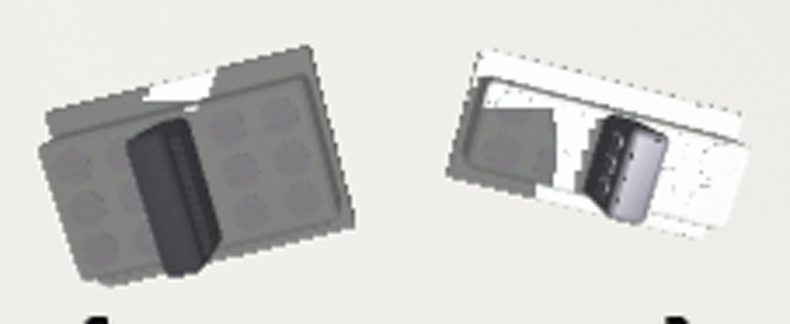

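The crop shows both cassettes clearly. The wide flange corners are at (48,115), (310,47) and (353,227), and the narrow ones at (478,50), (743,113) and (448,177). I'll fit these.

```bash
cat > fitc.py <<'E'
from h import *
import pickle
from scipy.optimize import least_squares
d=pickle.load(open('cas.pkl','rb'));f=3.4802
def fit(M,P,x0):
    M=np.array(M)/1e3;P=np.array(P)/f+[215,128]
    def W(q): 
        c,s=np.cos(q[2]),np.sin(q[2]);return M@np.array([[c,-s,0],[s,c,0],[0,0,1]]).T+[q[0],q[1],0]
    r=least_squares(lambda q:(proj(d,W(q))-P).ravel(),x0)
    print(r.x.round(4),'deg',np.degrees(r.x[2]).round(2),(proj(d,W(r.x))-P).round(1).tolist())
    # wall top centre (pred) in crop px
    T=np.array([[a,b,80] for a,b in((-7,wd),(7,wd),(7,-wd),(-7,-wd))])/1e3
    c,s=np.cos(r.x[2]),np.sin(r.x[2]);T=T@np.array([[c,-s,0],[s,c,0],[0,0,1]]).T+[r.x[0],r.x[1],0]
    print('walltop',((proj(d,T)-[215,128])*f).round(0).tolist());return r.x
wd=25;w=fit([(-55,38,8),(55,38,8),(55,-38,8)],[(48,115),(310,47),(353,227)],[.45,-.2,.25])
wd=16;n=fit([(-55,27,8),(55,27,8),(-55,-27,8)],[(478,50),(743,113),(448,177)],[.61,-.2,-.25])
np.save('cs.npy',[n,w])
print('narrow grasp',totool([n[0],n[1],.13],n[2]),totool([n[0],n[1],.051],n[2]))
E
python3 fitc.py
```

```text
[ 0.4565 -0.2052  0.2421] deg 13.87 [[-1.5, -0.4], [0.1, -0.3], [1.5, 0.8]]
walltop [[123.0, 143.0], [164.0, 133.0], [207.0, 275.0], [167.0, 285.0]]
[ 0.6138 -0.1947 -0.2334] deg -13.37 [[0.1, -0.6], [0.9, -0.1], [-1.0, 0.9]]
walltop [[632.0, 127.0], [672.0, 137.0], [644.0, 229.0], [604.0, 220.0]]
narrow grasp (array([0.0078, 0.0842, 0.1199]), np.float64(0.2292878929866098)) (array([0.0078, 0.0842, 0.1989]), np.float64(0.2292878929866098))
```

```bash
python3 -m jog '[{"dx":0.008,"dy":0.084,"dz":0.08,"wx":0,"wy":0,"wz":0.23,"grip":0.3},{"dx":0.008,"dy":0.084,"dz":0.08,"wx":0,"wy":0,"wz":0.23,"grip":0.3},{"dx":0.008,"dy":0.084,"dz":0.08,"wx":0,"wy":0,"wz":0.23,"grip":0.3},{"dx":0.008,"dy":0.084,"dz":0.16,"wx":0,"wy":0,"wz":0.23,"grip":0.3},{"dx":0.008,"dy":0.084,"dz":0.16,"wx":0,"wy":0,"wz":0.23,"grip":0.3},{"dx":0.008,"dy":0.084,"dz":0.2,"wx":0,"wy":0,"wz":0.23,"grip":0.3},{"dx":0.008,"dy":0.084,"dz":0.2,"wx":0,"wy":0,"wz":0.23,"grip":0.3},{"dx":0.008,"dy":0.084,"dz":0.2,"wx":0,"wy":0,"wz":0.23,"grip":0.3}]' 40
python3 -c "
from h import *
n=np.load('cs.npy')[0];print(totool([n[0],n[1],.05],n[2]))"
```

```text
time: 5.33
position: [0.6135, -0.1937, 0.0484]
tcp_rot: [-0.0, 0.784, 0.62, -0.0]
contact_force: [0.2, 0.1, 0.5]
grip_width: 0.0665
grasp_force: 0.0
(array([-0.0009,  0.0005, -0.0016]), np.float64(0.000499595307498435))
```

```bash
python3 -m jog '[{"dx":0,"dy":0,"dz":0,"wx":0,"wy":0,"wz":0,"grip":1},{"dx":0,"dy":0,"dz":0,"wx":0,"wy":0,"wz":0,"grip":1},{"dx":0,"dy":0,"dz":0,"wx":0,"wy":0,"wz":0,"grip":1},{"dx":0,"dy":0,"dz":0,"wx":0,"wy":0,"wz":0,"grip":1},{"dx":0,"dy":0,"dz":0,"wx":0,"wy":0,"wz":0,"grip":1},{"dx":0,"dy":0,"dz":0,"wx":0,"wy":0,"wz":0,"grip":1},{"dx":0,"dy":0,"dz":0,"wx":0,"wy":0,"wz":0,"grip":1},{"dx":0,"dy":0,"dz":0,"wx":0,"wy":0,"wz":0,"grip":1}]' 40
python3 -c "
from h import *
print(get_state()['position'],totool([0.6,0,.1]))"
```

```text
time: 6.0
position: [0.6137, -0.1935, 0.0493]
tcp_rot: [0.0, 0.784, 0.621, -0.0]
contact_force: [0.1, -0.2, 0.1]
grip_width: 0.019
grasp_force: 0.0
[ 0.61369069 -0.19345434  0.04925687] (array([ 0.1852, -0.0576, -0.0508]), None)
```

```bash
python3 -m jog '[{"dx":0,"dy":0,"dz":0,"wx":0,"wy":0,"wz":0,"grip":1},{"dx":0,"dy":0,"dz":0,"wx":0,"wy":0,"wz":0,"grip":1},{"dx":0,"dy":0,"dz":0,"wx":0,"wy":0,"wz":0,"grip":1}]' 40
python3 -c "
from h import *
n=np.load('dk.npy')[0];c,s=np.cos(n[2]),np.sin(n[2])
print(totool([n[0]-.135*c,n[1]-.135*s,.1],n[2]),totool([n[0]-.135*c,n[1]-.135*s,.1],n[2]))"
```

```text
time: 6.25
position: [0.6138, -0.1935, 0.0492]
tcp_rot: [0.0, 0.784, 0.621, 0.0]
contact_force: [-0.1, -0.4, 0.9]
grip_width: 0.014
grasp_force: 40.0
(array([ 0.2867, -0.191 , -0.0508]), np.float64(-0.18394221217105988)) (array([ 0.2867, -0.191 , -0.0508]), np.float64(-0.18394221217105988))
```

```bash
python3 -m jog '[{"dx":0,"dy":0,"dz":-0.04,"wx":0,"wy":0,"wz":0,"grip":1},{"dx":0.02,"dy":-0.013,"dz":-0.06,"wx":0,"wy":0,"wz":-0.03,"grip":1},{"dx":0.05,"dy":-0.033,"dz":-0.06,"wx":0,"wy":0,"wz":-0.06,"grip":1},{"dx":0.08,"dy":-0.053,"dz":-0.06,"wx":0,"wy":0,"wz":-0.1,"grip":1},{"dx":0.11,"dy":-0.073,"dz":-0.06,"wx":0,"wy":0,"wz":-0.14,"grip":1},{"dx":0.14,"dy":-0.093,"dz":-0.06,"wx":0,"wy":0,"wz":-0.184,"grip":1},{"dx":0.17,"dy":-0.113,"dz":-0.06,"wx":0,"wy":0,"wz":-0.184,"grip":1},{"dx":0.2,"dy":-0.133,"dz":-0.06,"wx":0,"wy":0,"wz":-0.184,"grip":1}]' 40
python3 -c "
from h import *
n=np.load('dk.npy')[0];c,s=np.cos(n[2]),np.sin(n[2])
print(totool([n[0]-.135*c,n[1]-.135*s,.1],n[2]),totool([n[0]-.135*c,n[1]-.135*s,.1],n[2]))"
```

```text
time: 6.92
position: [0.5289, 0.0331, 0.109]
tcp_rot: [-0.0, 0.724, 0.69, -0.0]
contact_force: [0.8, 0.3, -1.9]
grip_width: 0.0138
grasp_force: 40.0
(array([ 0.0945, -0.0399,  0.009 ]), np.float64(0.00013713256530589746)) (array([ 0.0945, -0.0399,  0.009 ]), np.float64(0.00013713256530589746))
```

```bash
python3 -m jog '[{"dx":0.03,"dy":-0.014,"dz":0.01,"wx":0,"wy":0,"wz":0,"grip":1},{"dx":0.06,"dy":-0.028,"dz":0.01,"wx":0,"wy":0,"wz":0,"grip":1},{"dx":0.094,"dy":-0.04,"dz":0.03,"wx":0,"wy":0,"wz":0,"grip":1},{"dx":0.094,"dy":-0.04,"dz":0.03,"wx":0,"wy":0,"wz":0,"grip":1},{"dx":0.094,"dy":-0.04,"dz":0.03,"wx":0,"wy":0,"wz":0,"grip":1}]' 40
python3 - <<'E'
from h import *
import pickle
d=cam('wrist');pickle.dump(d,open('chk.pkl','wb'));print(get_state()['position'].round(4),rot(get_state()['tcp_rot']).round(3).tolist())
q=np.load('dk.npy')[0];c,s=np.cos(q[2]),np.sin(q[2]);R=np.array([[c,-s,0],[s,c,0],[0,0,1]])
im=d['image'].copy()
P=get_state()['position'];
def dr(pts,col,o):
    p=proj(d,np.array(pts)/1e3@R.T+o)
    cv2.polylines(im,[np.round(p*16).astype(int).reshape(-1,1,2)],True,col,1,cv2.LINE_AA,4)
o=[q[0],q[1],0]
dr([(-85,37,6),(-85,-37,6),(85,-37,6),(85,37,6)],(255,0,0),o)
dr([(-37.5,12,13),(-37.5,-12,13),(-65,-12,6),(-65,12,6)],(255,0,0),o)
o=[P[0],P[1],P[2]-.049]
dr([(-55,27,8),(-55,-27,8),(55,-27,8),(55,27,8)],(0,200,0),o)
dr([(-7,16,80),(-7,-16,80),(7,-16,80),(7,16,80)],(0,200,0),o)
c=im[20:270,190:520]
cv2.imwrite('pics/w4.png',cv2.cvtColor(cv2.resize(c,None,fx=2.35,fy=2.35,interpolation=cv2.INTER_CUBIC),cv2.COLOR_RGB2BGR))
E
```

```text
time: 7.33
position: [0.4935, 0.1289, 0.0784]
tcp_rot: [-0.001, 0.722, 0.691, -0.001]
contact_force: [0.3, -0.3, -0.9]
grip_width: 0.0137
grasp_force: 40.0
[0.4943 0.1279 0.0789] [[0.045, 0.999, -0.001], [0.999, -0.045, -0.0], [-0.0, -0.001, -1.0]]
```

View pics/w4.png

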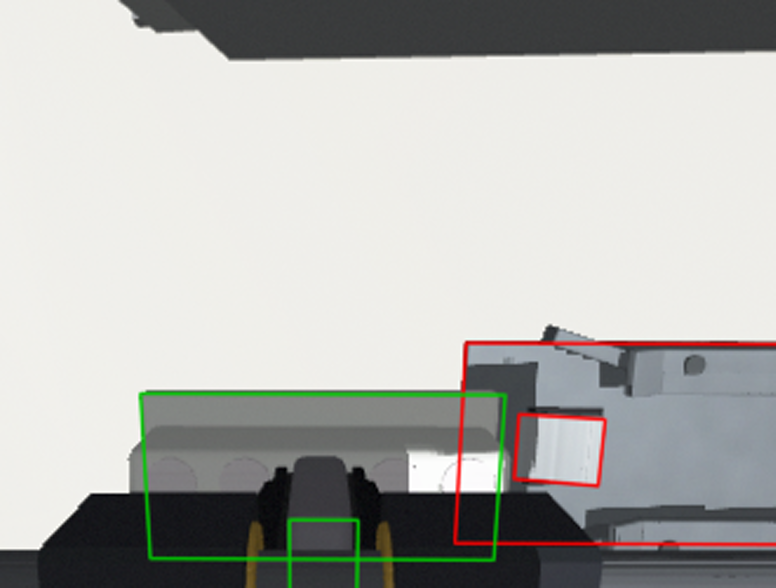

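Alignment is good: the flange edge matches its prediction at row ~392 and the dock front corner at (466,343). Next I'll descend and slide in.

```bash
python3 -m jog '[{"dx":0.001,"dy":0,"dz":0.012,"wx":0,"wy":0,"wz":0,"grip":1},{"dx":0.001,"dy":0,"dz":0.0225,"wx":0,"wy":0,"wz":0,"grip":1},{"dx":0.001,"dy":0.005,"dz":0.0225,"wx":0,"wy":0,"wz":0,"grip":1},{"dx":0.001,"dy":0.01,"dz":0.0225,"wx":0,"wy":0,"wz":0,"grip":1},{"dx":0.001,"dy":0.02,"dz":0.0225,"wx":0,"wy":0,"wz":0,"grip":1},{"dx":0.001,"dy":0.03,"dz":0.0225,"wx":0,"wy":0,"wz":0,"grip":1},{"dx":0.001,"dy":0.035,"dz":0.0225,"wx":0,"wy":0,"wz":0,"grip":1}]' 50
cat > st.py <<'E'
from h import *;import sys
i=int(sys.argv[1]);q=np.load('dk.npy')[i];s=get_state();c,sn=np.cos(q[2]),np.sin(q[2]);p=s['position']-[q[0],q[1],0]
f=s['contact_force'];print('dock xy mm',round(1e3*(c*p[0]+sn*p[1]),1),round(1e3*(-sn*p[0]+c*p[1]),1),'z',p[2].round(4),'f',f.round(1),'tq',s['ft_torque'].round(2),'w',s['grip_width'])
E
python3 st.py 0
```

```text
time: 7.97
position: [0.5307, 0.1263, 0.0567]
tcp_rot: [-0.0, 0.724, 0.69, -0.0]
contact_force: [-6.1, 0.3, 2.2]
grip_width: 0.0138
grasp_force: 50.0
dock xy mm -97.7 -1.3 z 0.0567 f [-6.1  0.3  2.2] tq [0.02 1.   0.02] w 0.013766352476312348
```

```bash
python3 -m jog '[{"dx":0.001,"dy":0.006,"dz":0.001,"wx":0,"wy":0,"wz":0,"grip":1},{"dx":0.001,"dy":0.012,"dz":0.001,"wx":0,"wy":0,"wz":0,"grip":1},{"dx":0.001,"dy":0.018,"dz":0.001,"wx":0,"wy":0,"wz":0,"grip":1},{"dx":0.001,"dy":0.024,"dz":0.001,"wx":0,"wy":0,"wz":0,"grip":1}]' 60
python3 st.py 0
python3 -m jog '[{"dx":0.0,"dy":0.006,"dz":0.0,"wx":0,"wy":0,"wz":0,"grip":1},{"dx":0.0,"dy":0.012,"dz":0.0,"wx":0,"wy":0,"wz":0,"grip":1},{"dx":0.0,"dy":0.018,"dz":0.0,"wx":0,"wy":0,"wz":0,"grip":1}]' 60
python3 st.py 0
```

```text
time: 8.3
position: [0.5541, 0.1268, 0.0557]
tcp_rot: [0.0, 0.723, 0.69, 0.0]
contact_force: [-3.8, 0.0, 2.7]
grip_width: 0.014
grasp_force: 60.0
dock xy mm -74.4 0.3 z 0.0557 f [-3.8  0.   2.7] tq [-0.04  0.57  0.01] w 0.013996774995553183
time: 8.55
position: [0.572, 0.1259, 0.0557]
tcp_rot: [0.0, 0.724, 0.69, -0.0]
contact_force: [-3.6, 0.1, 3.3]
grip_width: 0.0135
grasp_force: 60.0
dock xy mm -56.4 0.2 z 0.0557 f [-3.6  0.1  3.3] tq [-0.01  0.55  0.  ] w 0.013510632721795455
```

```bash
python3 -m jog '[{"dx":0.0,"dy":0.01,"dz":0.0,"wx":0,"wy":0,"wz":0,"grip":1},{"dx":0.0,"dy":0.02,"dz":0.0,"wx":0,"wy":0,"wz":0,"grip":1},{"dx":0.0,"dy":0.03,"dz":0.0,"wx":0,"wy":0,"wz":0,"grip":1},{"dx":0.0,"dy":0.04,"dz":0.0,"wx":0,"wy":0,"wz":0,"grip":1}]' 60
python3 st.py 0
python3 -m jog '[{"dx":0.0,"dy":0.01,"dz":0.0,"wx":0,"wy":0,"wz":0,"grip":1},{"dx":0.0,"dy":0.02,"dz":0.0,"wx":0,"wy":0,"wz":0,"grip":1},{"dx":0.0,"dy":0.026,"dz":0.0,"wx":0,"wy":0,"wz":0,"grip":1},{"dx":0.0,"dy":0.03,"dz":0.0,"wx":0,"wy":0,"wz":0,"grip":1}]' 60
python3 st.py 0
```

```text
time: 8.88
position: [0.6124, 0.1239, 0.0557]
tcp_rot: [-0.0, 0.724, 0.69, -0.0]
contact_force: [-2.7, -0.0, 2.8]
grip_width: 0.0137
grasp_force: 60.0
dock xy mm -16.0 0.2 z 0.0557 f [-2.7 -0.   2.8] tq [0.01 0.77 0.01] w 0.013727532984699543
time: 9.22
position: [0.6422, 0.1224, 0.0555]
tcp_rot: [-0.0, 0.724, 0.69, -0.0]
contact_force: [-2.3, 0.0, 2.6]
grip_width: 0.0137
grasp_force: 60.0
dock xy mm 13.8 0.1 z 0.0555 f [-2.3  0.   2.6] tq [0.08 0.9  0.01] w 0.013692738183706829
```

```bash
python3 -m jog '[{"dx":0.0,"dy":0.002,"dz":0.0,"wx":0,"wy":0,"wz":0,"grip":1},{"dx":0.0,"dy":0.004,"dz":0.0,"wx":0,"wy":0,"wz":0,"grip":1},{"dx":0.0,"dy":0.005,"dz":0.0,"wx":0,"wy":0,"wz":0,"grip":1},{"dx":0.0,"dy":0.005,"dz":0.0,"wx":0,"wy":0,"wz":0,"grip":1}]' 60
python3 st.py 0
python3 -m jog '[{"dx":0.0,"dy":0.0015,"dz":0.0,"wx":0,"wy":0,"wz":0,"grip":1},{"dx":0.0,"dy":0.002,"dz":0.0,"wx":0,"wy":0,"wz":0,"grip":1},{"dx":0.0,"dy":0.002,"dz":0.0,"wx":0,"wy":0,"wz":0,"grip":1}]' 60
python3 st.py 0
```

```text
time: 9.55
position: [0.6469, 0.1223, 0.0556]
tcp_rot: [0.0, 0.724, 0.69, 0.0]
contact_force: [-0.1, -0.1, -1.9]
grip_width: 0.0135
grasp_force: 60.0
dock xy mm 18.5 0.2 z 0.0556 f [-0.1 -0.1 -1.9] tq [-0.02 -0.13  0.03] w 0.0135283641409553
time: 9.8
position: [0.6484, 0.1223, 0.0556]
tcp_rot: [0.0, 0.724, 0.69, 0.0]
contact_force: [0.3, 0.1, -2.2]
grip_width: 0.0138
grasp_force: 60.0
dock xy mm 20.1 0.2 z 0.0556 f [ 0.3  0.1 -2.2] tq [ 0.02 -0.07 -0.  ] w 0.013838702228694166
```

The forces dropped at dock x≈18.5 mm, so the catch has snapped up. I'll feel for the stop.

```bash
python3 -m jog '[{"dx":0.0,"dy":0.001,"dz":0.0005,"wx":0,"wy":0,"wz":0,"grip":1},{"dx":0.0,"dy":0.001,"dz":0.0005,"wx":0,"wy":0,"wz":0,"grip":1}]' 60
python3 st.py 0
python3 -c "
from h import *
import cv2
d=cam('wrist');cv2.imwrite('pics/w5.png',cv2.cvtColor(cv2.resize(d['image'][60:260,150:480],None,fx=2.4,fy=2.4,interpolation=cv2.INTER_CUBIC),cv2.COLOR_RGB2BGR))"
```

```text
time: 9.97
position: [0.6486, 0.1223, 0.0553]
tcp_rot: [-0.001, 0.724, 0.69, -0.001]
contact_force: [-5.8, 0.5, 2.8]
grip_width: 0.0139
grasp_force: 60.0
dock xy mm 20.2 0.3 z 0.0553 f [-5.8  0.5  2.8] tq [ 0.06  0.92 -0.08] w 0.013914151077939193
```

View pics/w5.png

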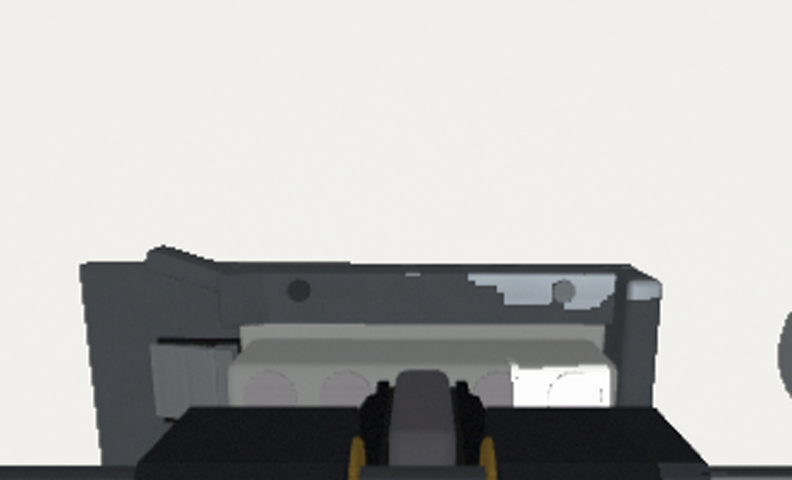

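It is seated against the stop, and the catch block shows behind the tail at (195,380). Releasing.

```bash
python3 -m jog '[{"dx":0.0,"dy":0,"dz":0,"wx":0,"wy":0,"wz":0,"grip":0.5},{"dx":0.0,"dy":0,"dz":0,"wx":0,"wy":0,"wz":0,"grip":0.5},{"dx":0.0,"dy":0,"dz":0,"wx":0,"wy":0,"wz":0,"grip":0.5},{"dx":0.0,"dy":0,"dz":-0.01,"wx":0,"wy":0,"wz":0,"grip":0.5},{"dx":0.0,"dy":0,"dz":-0.05,"wx":0,"wy":0,"wz":0,"grip":0.5},{"dx":0.0,"dy":0,"dz":-0.09,"wx":0,"wy":0,"wz":0,"grip":0.5},{"dx":0.0,"dy":0,"dz":-0.12,"wx":0,"wy":0,"wz":0,"grip":0.5},{"dx":0.0,"dy":0,"dz":-0.13,"wx":0,"wy":0,"wz":0,"grip":0.5}]' 40
python3 -c "
from h import *
n=np.load('cs.npy')[1];print(totool([n[0],n[1],.15],n[2]))"
```

```text
time: 10.68
position: [0.651, 0.1224, 0.1912]
tcp_rot: [0.002, 0.723, 0.69, 0.003]
contact_force: [0.3, 0.4, 0.8]
grip_width: 0.0473
grasp_force: 0.0
(array([-0.3364, -0.1793,  0.0395]), np.float64(-0.28906203977850464))
```

```bash
python3 -m jog '[{"dx":-0.3,"dy":-0.16,"dz":0,"wx":0,"wy":0,"wz":-0.289,"grip":0.4},{"dx":-0.3,"dy":-0.16,"dz":0,"wx":0,"wy":0,"wz":-0.289,"grip":0.4},{"dx":-0.3,"dy":-0.16,"dz":0,"wx":0,"wy":0,"wz":-0.289,"grip":0.4},{"dx":-0.3,"dy":-0.16,"dz":0,"wx":0,"wy":0,"wz":-0.289,"grip":0.4},{"dx":-0.3,"dy":-0.16,"dz":0,"wx":0,"wy":0,"wz":-0.289,"grip":0.4},{"dx":-0.3,"dy":-0.16,"dz":0,"wx":0,"wy":0,"wz":-0.289,"grip":0.4},{"dx":-0.3,"dy":-0.16,"dz":0,"wx":0,"wy":0,"wz":-0.289,"grip":0.4},{"dx":-0.336,"dy":-0.179,"dz":0.03,"wx":0,"wy":0,"wz":-0.289,"grip":0.4}]' 40
python3 - <<'E'
from h import *
n=np.load('cs.npy')[1];print(totool([n[0],n[1],.05],n[2]))
E
```

```text
time: 11.35
position: [0.4796, -0.1643, 0.1738]
tcp_rot: [0.002, 0.617, 0.787, 0.0]
contact_force: [0.8, -0.5, -0.3]
grip_width: 0.0568
grasp_force: 0.0
(array([-0.0338, -0.0326,  0.1238]), np.float64(4.4684631464786406e-05))
```

```bash
python3 -m jog '[{"dx":-0.034,"dy":-0.0326,"dz":0.04,"wx":0,"wy":0,"wz":0,"grip":0.35},{"dx":-0.034,"dy":-0.0326,"dz":0.04,"wx":0,"wy":0,"wz":0,"grip":0.35},{"dx":-0.034,"dy":-0.0326,"dz":0.04,"wx":0,"wy":0,"wz":0,"grip":0.35},{"dx":-0.034,"dy":-0.0326,"dz":0.04,"wx":0,"wy":0,"wz":0,"grip":0.35}]' 40
python3 - <<'E'
from h import *
n=np.load('cs.npy')[1];print(totool([n[0],n[1],.05],n[2]))
d=cam('wrist');im=d['image'].copy()
c,s=np.cos(n[2]),np.sin(n[2]);R=np.array([[c,-s,0],[s,c,0],[0,0,1]])
for pts in([(-55,38,8),(-55,-38,8),(55,-38,8),(55,38,8)],[(-7,25,80),(-7,-25,80),(7,-25,80),(7,25,80)]):
    p=proj(d,np.array(pts)/1e3@R.T+[n[0],n[1],0]);cv2.polylines(im,[np.round(p*16).astype(int).reshape(-1,1,2)],True,(0,200,0),1,cv2.LINE_AA,4)
cv2.imwrite('pics/w6.png',cv2.cvtColor(cv2.resize(im[60:310,160:490],None,fx=2.35,fy=2.35,interpolation=cv2.INTER_CUBIC),cv2.COLOR_RGB2BGR))
E
```

```text
time: 11.68
position: [0.4563, -0.2036, 0.1318]
tcp_rot: [-0.0, 0.617, 0.787, -0.0]
contact_force: [0.0, 0.2, 0.8]
grip_width: 0.0616
grasp_force: 0.0
(array([-0.0016, -0.0002,  0.0818]), np.float64(-0.0021548552165613355))
```

View pics/w6.png

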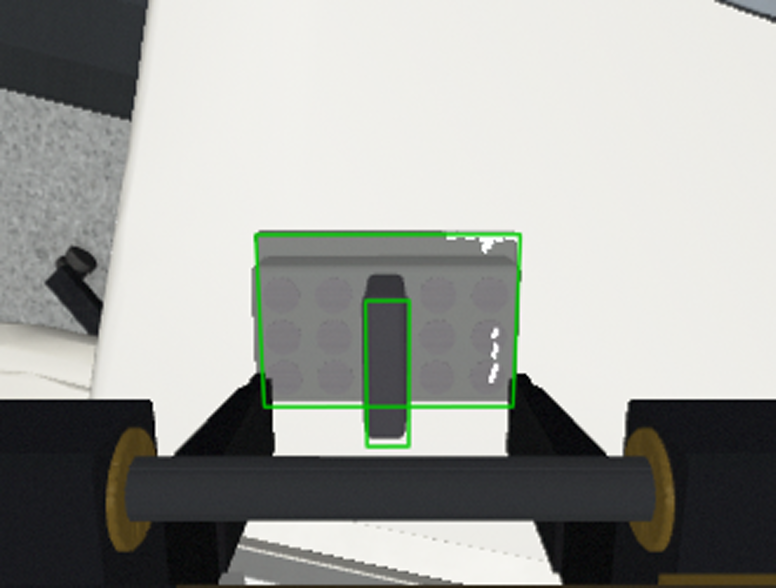

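The prediction matches to about 1 mm (flange bottom at row 402 against 407). Grasping.

```bash
python3 -m jog '[{"dx":-0.0005,"dy":0,"dz":0.03,"wx":0,"wy":0,"wz":0,"grip":0.4},{"dx":-0.0005,"dy":0,"dz":0.06,"wx":0,"wy":0,"wz":0,"grip":0.4},{"dx":-0.0005,"dy":0,"dz":0.082,"wx":0,"wy":0,"wz":0,"grip":0.4},{"dx":-0.0005,"dy":0,"dz":0.082,"wx":0,"wy":0,"wz":0,"grip":1},{"dx":-0.0005,"dy":0,"dz":0.082,"wx":0,"wy":0,"wz":0,"grip":1},{"dx":-0.0005,"dy":0,"dz":0.082,"wx":0,"wy":0,"wz":0,"grip":1},{"dx":-0.0005,"dy":0,"dz":0.082,"wx":0,"wy":0,"wz":0,"grip":1},{"dx":-0.0005,"dy":0,"dz":0.082,"wx":0,"wy":0,"wz":0,"grip":1}]' 50
python3 -m jog '[{"dx":0,"dy":0,"dz":0,"wx":0,"wy":0,"wz":0,"grip":1},{"dx":0,"dy":0,"dz":0,"wx":0,"wy":0,"wz":0,"grip":1},{"dx":0,"dy":0,"dz":0,"wx":0,"wy":0,"wz":0,"grip":1},{"dx":0,"dy":0,"dz":0,"wx":0,"wy":0,"wz":0,"grip":1}]' 50
python3 - <<'E'
from h import *
n=np.load('dk.npy')[1];c,s=np.cos(n[2]),np.sin(n[2])
print(totool([n[0]-.135*c,n[1]-.135*s,.08],n[2]))
E
```

```text
time: 12.4
position: [0.4574, -0.2038, 0.0513]
tcp_rot: [0.001, 0.616, 0.787, 0.0]
contact_force: [-0.1, -0.4, -0.5]
grip_width: 0.0289
grasp_force: 0.0
time: 12.73
position: [0.4566, -0.2038, 0.0504]
tcp_rot: [0.0, 0.617, 0.787, -0.0]
contact_force: [-2.5, 1.4, 7.5]
grip_width: 0.0138
grasp_force: 50.0
(array([ 0.1879,  0.0949, -0.0296]), np.float64(0.3130823197341577))
```

```bash
python3 -m jog '[{"dx":0,"dy":0,"dz":-0.03,"wx":0,"wy":0,"wz":0,"grip":1},{"dx":0.03,"dy":0.015,"dz":-0.03,"wx":0,"wy":0,"wz":0.06,"grip":1},{"dx":0.06,"dy":0.03,"dz":-0.03,"wx":0,"wy":0,"wz":0.12,"grip":1},{"dx":0.09,"dy":0.045,"dz":-0.03,"wx":0,"wy":0,"wz":0.18,"grip":1},{"dx":0.12,"dy":0.06,"dz":-0.03,"wx":0,"wy":0,"wz":0.24,"grip":1},{"dx":0.15,"dy":0.075,"dz":-0.03,"wx":0,"wy":0,"wz":0.313,"grip":1},{"dx":0.188,"dy":0.095,"dz":-0.03,"wx":0,"wy":0,"wz":0.313,"grip":1},{"dx":0.188,"dy":0.095,"dz":-0.03,"wx":0,"wy":0,"wz":0.313,"grip":1}]' 50
python3 st.py 1
python3 - <<'E'
from h import *
q=np.load('dk.npy')[1];c,s=np.cos(q[2]),np.sin(q[2]);R=np.array([[c,-s,0],[s,c,0],[0,0,1]])
print(totool([q[0]-.135*c,q[1]-.135*s,.057],q[2]))
P=get_state()['position'];d=cam('wrist');im=d['image'].copy()
def dr(pts,col,o):
    p=proj(d,np.array(pts)/1e3@R.T+o);cv2.polylines(im,[np.round(p*16).astype(int).reshape(-1,1,2)],True,col,1,cv2.LINE_AA,4)
o=[q[0],q[1],0]
dr([(-85,48,6),(-85,-48,6),(85,-48,6),(85,48,6)],(255,0,0),o)
dr([(-37.5,12,13),(-37.5,-12,13),(-65,-12,6),(-65,12,6)],(255,0,0),o)
dr([(-55,38,8),(-55,-38,8),(55,-38,8),(55,38,8)],(0,200,0),[P[0],P[1],P[2]-.0505])
cv2.imwrite('pics/w7.png',cv2.cvtColor(cv2.resize(im[20:270,190:520],None,fx=2.35,fy=2.35,interpolation=cv2.INTER_CUBIC),cv2.COLOR_RGB2BGR))
E
```

```text
time: 13.4
position: [0.5046, 0.0067, 0.0799]
tcp_rot: [-0.0, 0.731, 0.683, 0.0]
contact_force: [-0.7, -0.2, -3.2]
grip_width: 0.0136
grasp_force: 50.0
dock xy mm -134.5 5.4 z 0.0799 f [-0.7 -0.2 -3.2] tq [-0.05 -0.03  0.05] w 0.013566052055450264
(array([-0.0054, -0.0006,  0.0229]), np.float64(0.0038071869831965977))
```

View pics/w7.png

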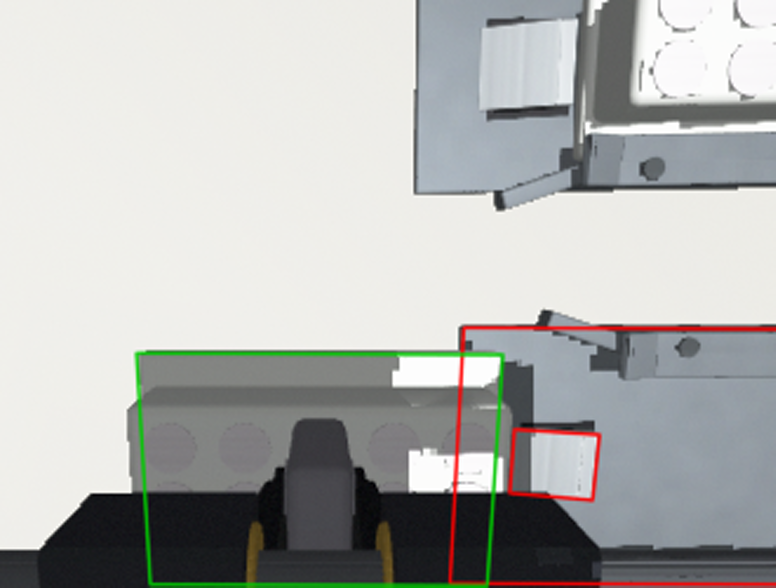

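Both overlays match. The narrow catch is up just behind its cassette at (525,65). I'll correct the lateral offset, descend, and check.

```bash
python3 -m jog '[{"dx":-0.005,"dy":0,"dz":0,"wx":0,"wy":0,"wz":0.003,"grip":1},{"dx":-0.005,"dy":0,"dz":0.012,"wx":0,"wy":0,"wz":0.003,"grip":1},{"dx":-0.005,"dy":0,"dz":0.0225,"wx":0,"wy":0,"wz":0.003,"grip":1},{"dx":-0.005,"dy":0,"dz":0.0225,"wx":0,"wy":0,"wz":0.003,"grip":1}]' 60
python3 st.py 1; sleep 1; python3 st.py 1
```

```text
time: 13.78
position: [0.5035, -0.0051, 0.0567]
tcp_rot: [0.0, 0.733, 0.68, 0.0]
contact_force: [1.2, 0.0, -2.3]
grip_width: 0.0135
grasp_force: 60.0
dock xy mm -134.7 -6.5 z 0.0567 f [ 1.2  0.  -2.3] tq [ 0.01 -0.19 -0.02] w 0.0135162642403915
dock xy mm -134.7 -6.5 z 0.0567 f [ 1.2  0.  -2.3] tq [ 0.01 -0.19 -0.02] w 0.0135162642403915
```

```bash
python3 -m jog '[{"dx":0.0055,"dy":0,"dz":0,"wx":0,"wy":0,"wz":0,"grip":1},{"dx":0.0055,"dy":0,"dz":0,"wx":0,"wy":0,"wz":0,"grip":1},{"dx":0.0055,"dy":0,"dz":0,"wx":0,"wy":0,"wz":0,"grip":1}]' 60
python3 st.py 1; python3 -c "
from h import *
q=np.load('dk.npy')[1];print(totool([q[0],q[1],.057],q[2]))"
```

```text
time: 14.03
position: [0.5038, 0.0015, 0.0574]
tcp_rot: [-0.0, 0.733, 0.68, -0.0]
contact_force: [0.6, -0.2, -2.6]
grip_width: 0.0137
grasp_force: 60.0
dock xy mm -134.9 0.2 z 0.0574 f [ 0.6 -0.2 -2.6] tq [ 0.05 -0.12  0.04] w 0.013737755711205765
(array([0.0003, 0.1349, 0.0004]), np.float64(-0.0035325987003289594))
```

```bash
python3 -m jog '[{"dx":0,"dy":0.006,"dz":0.0005,"wx":0,"wy":0,"wz":-0.003,"grip":1},{"dx":0,"dy":0.012,"dz":0.001,"wx":0,"wy":0,"wz":-0.003,"grip":1},{"dx":0,"dy":0.018,"dz":0.001,"wx":0,"wy":0,"wz":-0.003,"grip":1},{"dx":0,"dy":0.025,"dz":0.001,"wx":0,"wy":0,"wz":-0.003,"grip":1},{"dx":0,"dy":0.031,"dz":0.001,"wx":0,"wy":0,"wz":-0.003,"grip":1},{"dx":0,"dy":0.037,"dz":0.001,"wx":0,"wy":0,"wz":-0.003,"grip":1}]' 60
python3 st.py 1
python3 -m jog '[{"dx":0,"dy":0.006,"dz":0.001,"wx":0,"wy":0,"wz":0,"grip":1},{"dx":0,"dy":0.012,"dz":0.001,"wx":0,"wy":0,"wz":0,"grip":1},{"dx":0,"dy":0.018,"dz":0.001,"wx":0,"wy":0,"wz":0,"grip":1},{"dx":0,"dy":0.024,"dz":0.001,"wx":0,"wy":0,"wz":0,"grip":1}]' 60
python3 st.py 1
```

```text
time: 14.53
position: [0.5393, -0.0004, 0.0566]
tcp_rot: [-0.002, 0.732, 0.682, -0.002]
contact_force: [-16.8, 0.6, 16.6]
grip_width: 0.0137
grasp_force: 60.0
dock xy mm -99.3 0.8 z 0.0566 f [-16.8   0.6  16.6] tq [ 0.12  2.76 -0.01] w 0.013735469330685679
time: 14.87
position: [0.563, -0.0021, 0.0566]
tcp_rot: [-0.002, 0.732, 0.682, -0.002]
contact_force: [-20.8, 1.1, 28.8]
grip_width: 0.0141
grasp_force: 60.0
dock xy mm -75.6 0.8 z 0.0566 f [-20.8   1.1  28.8] tq [ 0.09  3.39 -0.07] w 0.014116651674503433
```

It's pressing on the floor with ~29 N, so I'll raise it slightly.

```bash
python3 -m jog '[{"dx":0,"dy":0,"dz":-0.001,"wx":0,"wy":0,"wz":0,"grip":1},{"dx":0,"dy":0.003,"dz":-0.0015,"wx":0,"wy":0,"wz":0,"grip":1},{"dx":0,"dy":0.006,"dz":-0.0015,"wx":0,"wy":0,"wz":0,"grip":1}]' 60
python3 st.py 1
```

```text
time: 15.12
position: [0.5711, -0.0028, 0.0571]
tcp_rot: [-0.0, 0.732, 0.682, -0.0]
contact_force: [-3.3, 0.9, 1.8]
grip_width: 0.0137
grasp_force: 60.0
dock xy mm -67.5 0.6 z 0.0571 f [-3.3  0.9  1.8] tq [ 0.05  0.53 -0.02] w 0.0137242494242831
```

```bash
python3 -m jog '[{"dx":-0.0003,"dy":0.01,"dz":0,"wx":0,"wy":0,"wz":0,"grip":1},{"dx":-0.0003,"dy":0.02,"dz":0,"wx":0,"wy":0,"wz":0,"grip":1},{"dx":-0.0003,"dy":0.03,"dz":0,"wx":0,"wy":0,"wz":0,"grip":1},{"dx":-0.0003,"dy":0.04,"dz":0,"wx":0,"wy":0,"wz":0,"grip":1}]' 60
python3 st.py 1
python3 -m jog '[{"dx":0.0,"dy":0.01,"dz":0,"wx":0,"wy":0,"wz":0,"grip":1},{"dx":0,"dy":0.02,"dz":0,"wx":0,"wy":0,"wz":0,"grip":1},{"dx":0,"dy":0.03,"dz":0,"wx":0,"wy":0,"wz":0,"grip":1},{"dx":0,"dy":0.038,"dz":0,"wx":0,"wy":0,"wz":0,"grip":1}]' 60
python3 st.py 1
```

```text
time: 15.45
position: [0.6112, -0.006, 0.0567]
tcp_rot: [-0.0, 0.732, 0.682, -0.0]
contact_force: [-3.9, 0.6, 2.9]
grip_width: 0.0135
grasp_force: 60.0
dock xy mm -27.2 0.3 z 0.0567 f [-3.9  0.6  2.9] tq [ 0.03  0.7  -0.02] w 0.013475844269788735
time: 15.78
position: [0.6492, -0.0087, 0.0567]
tcp_rot: [-0.0, 0.732, 0.682, -0.0]
contact_force: [-3.2, 0.3, 2.1]
grip_width: 0.0139
grasp_force: 60.0
dock xy mm 10.9 0.3 z 0.0567 f [-3.2  0.3  2.1] tq [ 0.01  0.99 -0.01] w 0.013913149654542495
```

```bash
python3 -m jog '[{"dx":0,"dy":0.003,"dz":0,"wx":0,"wy":0,"wz":0,"grip":1},{"dx":0,"dy":0.006,"dz":0,"wx":0,"wy":0,"wz":0,"grip":1},{"dx":0,"dy":0.008,"dz":0,"wx":0,"wy":0,"wz":0,"grip":1},{"dx":0,"dy":0.008,"dz":0,"wx":0,"wy":0,"wz":0,"grip":1}]' 60
python3 st.py 1
python3 -m jog '[{"dx":0,"dy":0.001,"dz":0,"wx":0,"wy":0,"wz":0,"grip":1},{"dx":0,"dy":0.0015,"dz":0,"wx":0,"wy":0,"wz":0,"grip":1},{"dx":0,"dy":0.0015,"dz":0,"wx":0,"wy":0,"wz":0,"grip":1}]' 60
python3 st.py 1
```

```text
time: 16.12
position: [0.6571, -0.0092, 0.0567]
tcp_rot: [0.0, 0.732, 0.682, 0.0]
contact_force: [-1.0, 0.1, -2.0]
grip_width: 0.0138
grasp_force: 60.0
dock xy mm 18.8 0.3 z 0.0567 f [-1.   0.1 -2. ] tq [-0.03 -0.11 -0.03] w 0.01382857315138242
time: 16.37
position: [0.6577, -0.0093, 0.0567]
tcp_rot: [-0.0, 0.732, 0.682, -0.0]
contact_force: [-2.4, -0.9, -2.6]
grip_width: 0.0136
grasp_force: 60.0
dock xy mm 19.4 0.3 z 0.0567 f [-2.4 -0.9 -2.6] tq [0.02 0.28 0.  ] w 0.013633437195267105
```

The catch has snapped and it's at the stop. I'll release, rise and back off for a check.

```bash
python3 -m jog '[{"dx":0,"dy":0.0007,"dz":0.0003,"wx":0,"wy":0,"wz":0,"grip":1},{"dx":0.0,"dy":0.0007,"dz":0.0003,"wx":0,"wy":0,"wz":0,"grip":0.5},{"dx":0.0,"dy":0,"dz":0,"wx":0,"wy":0,"wz":0,"grip":0.5},{"dx":0.0,"dy":0,"dz":0,"wx":0,"wy":0,"wz":0,"grip":0.5},{"dx":0.0,"dy":0,"dz":-0.01,"wx":0,"wy":0,"wz":0,"grip":0.5},{"dx":0.0,"dy":0,"dz":-0.05,"wx":0,"wy":0,"wz":0,"grip":0.5},{"dx":0.0,"dy":0,"dz":-0.09,"wx":0,"wy":0,"wz":0,"grip":0.5},{"dx":0.0,"dy":0,"dz":-0.13,"wx":0,"wy":0,"wz":0,"grip":0.5}]' 60
python3 -m jog '[{"dx":0,"dy":-0.04,"dz":-0.02,"wx":0,"wy":0,"wz":0,"grip":0.5},{"dx":0,"dy":-0.08,"dz":-0.04,"wx":0,"wy":0,"wz":0,"grip":0.5},{"dx":0,"dy":-0.08,"dz":-0.06,"wx":0,"wy":0,"wz":0,"grip":0.5},{"dx":0,"dy":-0.08,"dz":-0.06,"wx":0,"wy":0,"wz":0,"grip":0.5},{"dx":0,"dy":-0.08,"dz":-0.06,"wx":0,"wy":0,"wz":0,"grip":0.5}]' 40
python3 - <<'E'
from h import *
d=cam('wrist');im=d['image'].copy()
for q,w in zip(np.load('dk.npy'),(27,38)):
    c,s=np.cos(q[2]),np.sin(q[2]);R=np.array([[c,-s,0],[s,c,0],[0,0,1]])
    p=proj(d,np.array([(-35,w,14),(-35,-w,14),(75,-w,14),(75,w,14)])/1e3@R.T+[q[0],q[1],0]);print(p.round().tolist())
    cv2.polylines(im,[np.round(p*16).astype(int).reshape(-1,1,2)],True,(0,200,0),1,cv2.LINE_AA,4)
cv2.imwrite('pics/w8.png',cv2.cvtColor(cv2.resize(im[20:270,260:590],None,fx=2.35,fy=2.35,interpolation=cv2.INTER_CUBIC),cv2.COLOR_RGB2BGR))
E
```

```text
time: 17.03
position: [0.6578, -0.0092, 0.1891]
tcp_rot: [-0.0, 0.732, 0.682, -0.0]
contact_force: [0.4, 0.5, 0.0]
grip_width: 0.0473
grasp_force: 0.0
time: 17.45
position: [0.5786, -0.0036, 0.2491]
tcp_rot: [0.002, 0.732, 0.682, 0.001]
contact_force: [0.8, -0.4, -0.8]
grip_width: 0.0479
grasp_force: 0.0
[[329.0, 53.0], [330.0, 99.0], [415.0, 97.0], [417.0, 51.0]]
[[343.0, 149.0], [342.0, 204.0], [420.0, 204.0], [425.0, 149.0]]
```

View pics/w8.png

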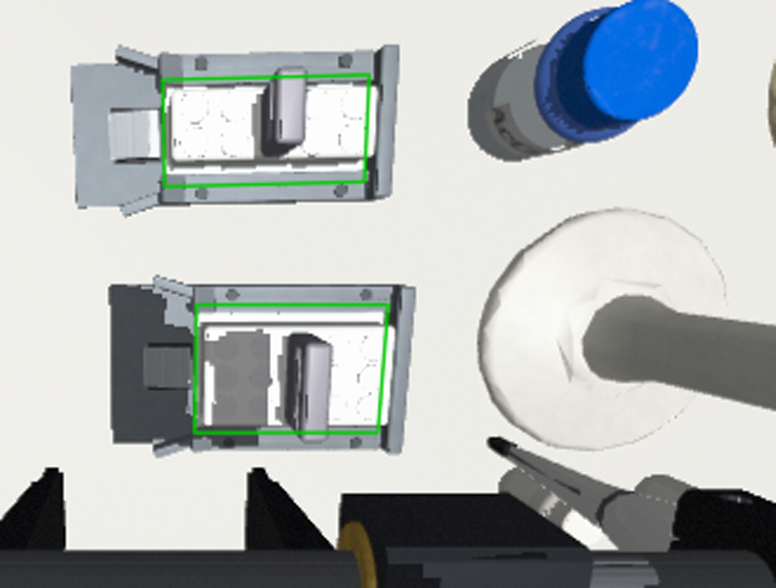

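Both cassettes sit home with their catches up behind them, at (133,133) and (168,366), and the gripper is clear.

```bash
python3 -c "
from station import job
print(job.close_job())"
```

```text
the job is handed in; nothing more can be done
None
```

Both cassettes are fully home in their own docks with the catches up behind them, the gripper is clear, and the job is handed in (about 17.5 s of the 72 s used); the hand-in returned no verdict.

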